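# Find the hidden release of a phone press by touch and hold its cover up

### The job

The clear cover of the grey phone press is raised by a release bar that lies under the sprung black bumper strip on the press's front edge and can only be reached through one notch somewhere along that strip. Starting near either end of the strip, sweep a fingertip along it, pushing it down a little, until the tip comes into the notch; then press the release bar inside fully down, clear of the strip, and finish while holding it down so that the cover stays up. Do not touch the cover, and leave the screwdriver, bottle and jar where they are.

Things in the scene. Friction and masses are not known exactly. Their poses are not given: they have to be found in the camera images.
- press: Grey bench press, fixed, 170 (x) by 350 (y) mm; origin: centre of its underside, on the bench; x points from the strip (front) to the cover hinge (back), y along the strip, z up. End blocks (y from 100 to 175 mm either side) are 66 mm tall; the deck between them is 32 mm high. Keep the fingers closed and about upright: the fingertip's place is taken midway between the two.
- strip_mid (a point): Middle of the visible black bumper strip, on its top face, 62 mm above the bench; axes as the press. Strip 16 mm wide (x), 10 mm thick, visible 100 mm to either side (y), then running into the end blocks, 4 mm higher. Start the sweep more than 70 mm from this point, at either end. One notch, 40 mm long in y, cuts right across; its centre is up to 35 mm either side of this point: find it.
- bar_mid (a point): Middle of the grey release bar, on its top face at rest, 46 mm above the bench: straight below strip_mid by 16 mm (fixed to the press: it does not sink with the bar). The bar is 14 mm wide (x) and runs under the whole strip; only the part in the notch is bare. Free air in front of it, and 37 mm of free space behind the strip above the deck.
- cover_edge (a point): Where the middle of the clear cover's front edge lies when shut, 55 mm above the bench, 45 mm behind the strip's centre line (fixed to the press). Cover 105 (x) by 180 (y) mm; this edge rises by about 25 mm when the release is held down.
- strip (a joint): How far the whole strip (both sides of the notch together) is pushed down, m: 0 at rest, stop at 0.005. Springy: it starts to yield at about 2 N and takes about 5 N to the stop; it comes back up by itself when the tip is in the notch.
- release (a joint): How far the release bar is pushed down, m: 0 at rest (top face 46 mm above the bench), stop at 0.007 (39 mm above the bench). It takes about 4 N to start and 7 to 8 N at the stop, and springs back when let go.
- cover (a joint): Angle of the clear cover about its back hinge, rad: 0 shut; the release raises it by 0.034 rad per mm, to 0.24 when fully down; it falls when the release is let go.
- screwdriver: Loose screwdriver, 150 mm long, lying in front of the press; not to be moved.
- flux_bottle: Loose white bottle, 36 mm across and 85 mm tall, beside the press; origin at its underside; not to be moved.
- paste_jar: Loose jar, 48 mm across and 40 mm tall, beside the press; origin at its underside; not to be moved.

How it is judged (in metres and radians):
On the way, in this order (a step that is already met when the one before it is completed fails the run):
1. a fingertip pushes the strip down (more than 0.8 mm) near one end, more than 68 mm from its middle (value of joint strip above 0.0008 m and value of joint release below 0.001 m and contact force between the fingers and anything else above 0.3 N and (y of the grasp point in the frame of strip_mid above 0.068 m or y of the grasp point in the frame of strip_mid below -0.068 m)), for 0.1 s.
2. the fingertip has moved inward along the strip (less than 65 mm from its middle), still pushing it down (value of joint strip above 0.0008 m and value of joint release below 0.001 m and contact force between the fingers and anything else above 0.3 N and not (y of the grasp point in the frame of strip_mid above 0.065 m or y of the grasp point in the frame of strip_mid below -0.065 m)), for 0.05 s.
3. the release bar is pressed down through the notch (value of joint release above 0.005 m and value of joint cover above 0.14 rad and value of joint strip below 0.001 m and contact force between the fingers and press above 1 N), for 0.2 s.
At the end, for the whole second after the job is handed in: The fingers hold the release bar at least 5 mm down (of 7 mm), pressing with more than 1 N; the cover stands raised by more than 0.14 rad; the strip is back up (less than 1 mm down) (all of step 3); the arm keeps its last pose, push and grip.
It fails at once if the cover is touched by the robot (contact force between any of the fingers, the arm and cover above 0.5 N).
It fails at once if the screwdriver is moved by more than 20 mm or lifted (distance of screwdriver from where it was at the start of the episode above 0.02 m).
It fails at once if the flux bottle is moved by more than 20 mm or lifted (distance of flux_bottle from where it was at the start of the episode above 0.02 m).
It fails at once if the paste jar is moved by more than 20 mm or lifted (distance of paste_jar from where it was at the start of the episode above 0.02 m).
It also fails if it takes over 54 s, if anything falls off the work surface, if the arm or the gripper's body presses on something with over 40 N, if the wrist force passes 120 N, or if a joint passes its speed limit or range.

### The arm

A 6-joint arm with a two-finger parallel gripper is mounted at the origin on the work surface. World frame = base frame: x ahead of the robot, y to its left, z up, the work surface at z = 0. Lengths are in mm, angles in rad, forces in N, time in s.
With the tool pointing down it reaches from about 300 to 775 mm from the base axis. Payload 14.6 kg.
Tool frame: the origin (TCP) lies on the centre line of the jaws, within the pads' length; the fingertips stand 17 mm ahead of it and the grasp point (between the pads) lies 2 mm behind it; y points along the fingers, z is the direction in which the jaws open and shut, and the axes are right-handed (so a half turn about y gives the same grasp; the last joint's range is limited). The gripper opens to 85 mm and grips with 20 to 120 N. Pads are 22 mm wide; open, the fingers measure 114 mm over their backs; the gripper's body (76 mm by 85 mm) begins 54 mm behind the grasp point. The pads swing forward as they close: fully open they stand 13 mm farther back than shut.
Start: joints at [-0.067, 0.3, 1.521, -0, 1.321, -0.067], TCP at [549.991, -0.002, 248.281] pointing down, gripper open.
Joint ranges: [-3.03, 3.03], [-0.79, 2.21], [0.23, 2.52], [-1.04, 4.18], [0, 3.07], [-2.55, 2.55]. Speed limits (rad/s): [2.22, 2.22, 2.57, 3.14, 3.14, 3.14].

### API

Orientations are given as a 3x3 rotation matrix whose columns are the frame's x, y, z axes.
In Python, from plant import telemetry, vision, order, spotter gives the robot as it stands.
- The arm moves only by the tool jog_arm, never from a script. Its argument "targets" is a list of rows, each a list of 3 entries, a list of its own where there are three numbers: the shift along the tool's x, y, z in cm, then the turn, a rotation vector about the tool's x, y, z in degrees, then the opening, from 0 (shut) to 1 (fully open). A call has 1 to 12 rows; each row shifts and turns the commanded pose from where the row before left it, along the tool's axes as they then stand; what a row does not reach is not made up. A row lasts 1/8 s, in which the tool goes at most 62.5 mm and 10.7 degrees, less where a joint would pass 70% of its speed; a pose out of reach is approached as far as the arm can. A call is refused whole if a number of a shift passes 6.25 or a number of a turn 10.7, either way. A call with a gripper value outside its range is refused whole. The fingers move at their own pace and stop on an object; "squeeze" is the grip in N (left out, the last holds). Time passes only in rows, so rows that do not move let the fingers close. It gives the time, the measured TCP pose, the force and the opening at its end, in the units of the state.
- telemetry.get_obs(): the state, without advancing time (a new reading comes with each control period).
- vision.get_image(name): name is "scene" or "side" or "wrist"; returns the picture (480x640x3 uint8, red, green, blue); there is no depth.
- vision.calibration(name): a dict with "fovy" (degrees; the focal length in pixels is half the picture's height over the tangent of half this angle, whatever the lens; pixels are square), "cx", "cy" (the principal point, pixels), "world_from_camera" (4x4, takes a point from camera to world coordinates). Camera axes: x right, y down, z forward; pixel columns grow to the right and rows downward; lengths in mm; the calibration is good to about 2 mm. A picture is of the moment at which its call begins: read the wrist's pose just before it. calibration takes no time and is no camera call; for the wrist camera it gives the pose at the moment of the call.
- order.finish_job(): hands the job in, once; it reports no verdict.
Trained networks look in the newest picture that a camera, given by its name, has taken for a name from the list of things; names that differ only in an ending like _2 or _b are one class to them, and where a whole thing is asked for, a point or a joint stands for the part that bears it (a point fixed in the world has none). Each returns a list of dicts, best first, with "conf" (0 to 1); they miss things now and then, are a little off and sometimes report something else, mostly with a low value. They report only what shows in the picture. A call takes as long as a camera call.
- spotter.search_frame(camera, query): "position" ([column, row] in pixels, amid what is visible of it).
- spotter.silhouettes(camera, query): "pixels" (480x640 bool, what is visible of it) and "position" ([column, row] in pixels, amid what is visible of it).
- spotter.place_of(camera, query): "position" ([column, row] in pixels: a listed point, or the origin of a listed thing).
The state is a dict: "time_s": time; "joints": joint angles; "qd": joint speeds; "joint_efforts": joint torques, N m; "tool_pos": TCP position; "ee_rot": TCP orientation; "force": force on the tool from outside, world axes, zero at the start; "ft_torque": the same for the moment, N m; "gripper_width": finger opening in mm.
Only numpy, scipy, OpenCV 4.12 (cv2) and the standard library are available. Lean on these libraries where they do the work, as an engineer would, in place of code of your own. Each camera call takes 0.05 s, during which the arm holds its last target.

## Working session

There is one attempt and no reset: what is moved stays moved. The work goes in short steps, Python scripts to look and compute and a tool call to move; the robot and the scene stay as the last step left them, time stands still between calls to the robot, and variables do not carry over. Pictures are saved under pics/ and viewed, and the job is handed in when it is done.

Besides the shell and the picture viewer there is one more tool, called as name(argument=value, ...), one argument or row to a line, values as JSON. jog_arm: Moves the arm, as the interface text tells. Its arguments: {"type":"object","properties":{"targets":{"type":"array","items":{"type":"array"}},"squeeze":{"type":"number"}},"required":["targets"]}

```bash
ls; mkdir -p pics; cat > h.py <<'E'
import numpy as np, cv2
from plant import telemetry, vision, order, spotter
def save(name,fn):
    im=vision.get_image(name); cv2.imwrite('pics/'+fn,im[:,:,::-1]); return im
def ray(cal,p):
    f=240/np.tan(np.radians(cal['fovy'])/2)
    T=np.array(cal['world_from_camera'])
    d=np.array([(p[0]-cal['cx'])/f,(p[1]-cal['cy'])/f,1.])
    d=T[:3,:3]@d
    return T[:3,3],d/np.linalg.norm(d)
def atz(cal,p,z):
    o,d=ray(cal,p); return o+d*(z-o[2])/d[2]
def proj(cal,X):
    f=240/np.tan(np.radians(cal['fovy'])/2)
    T=np.array(cal['world_from_camera'])
    c=T[:3,:3].T@(np.asarray(X,float)-T[:3,3]); return np.array([cal['cx']+f*c[0]/c[2],cal['cy']+f*c[1]/c[2]])
def tri(rs):
    A=np.zeros((3,3));b=np.zeros(3)
    for o,d in rs:
        P=np.eye(3)-np.outer(d,d);A+=P;b+=P@o
    X=np.linalg.solve(A,b); return X,[np.linalg.norm((np.eye(3)-np.outer(d,d))@(X-o)) for o,d in rs]
E
python3 - <<'E'
from h import *
np.set_printoptions(precision=3,suppress=True)
print(telemetry.get_obs())
for c in ['scene','side','wrist']:
    cal=vision.calibration(c); print(c,cal)
    save(c,c+'0.png')
rs={}
for q in ['strip_mid','bar_mid','cover_edge','press','screwdriver','flux_bottle','paste_jar']:
    rs=[]
    for c in ['scene','side','wrist']:
        r=spotter.place_of(c,q)
        print(q,c,[(np.round(x['position'],1),round(x['conf'],2)) for x in r[:2]])
        if r and c!='wrist': rs.append(ray(vision.calibration(c),r[0]['position']))
    if len(rs)>1: print('  tri',*tri(rs))
E
```

```text
pics
{'time_s': 0.0, 'joints': array([-0.067,  0.301,  1.522, -0.   ,  1.321, -0.067]), 'qd': array([ 0.001,  0.001,  0.   ,  0.001, -0.001, -0.002]), 'joint_efforts': array([  0.002, -54.349, -36.178,   0.   ,   0.004,  -0.   ]), 'tool_pos': array([549.782,   0.022, 247.691]), 'ee_rot': array([[ 0.   , -0.001,  1.   ],
       [-1.   ,  0.   ,  0.   ],
       [-0.   , -1.   , -0.001]]), 'force': array([ 0.053, -0.694, -0.041]), 'ft_torque': array([-0.005,  0.015, -0.006]), 'gripper_width': 85.40842933424267}
scene {'fovy': 54.75145875029938, 'cx': 318.2669995013072, 'cy': 232.20643289296626, 'world_from_camera': array([[   0.595,    0.625,   -0.504, 1033.053],
       [   0.803,   -0.468,    0.368, -293.27 ],
       [  -0.006,   -0.625,   -0.781,  778.384],
       [   0.   ,    0.   ,    0.   ,    1.   ]])}
side {'fovy': 57.33894259476583, 'cx': 325.58113684289043, 'cy': 245.61308457610346, 'world_from_camera': array([[ -0.895,  -0.292,   0.337, 313.499],
       [ -0.446,   0.58 ,  -0.682, 562.601],
       [  0.004,  -0.76 ,  -0.65 , 559.027],
       [  0.   ,   0.   ,   0.   ,   1.  
[... 1319 characters left out ...]
7.5, 229.2]), 0.92)]
screwdriver side [(array([413.4, 265.5]), 0.75), (array([365.5, 214.6]), 0.6)]
screwdriver wrist [(array([198.6, 240.2]), 0.59)]
  tri [432.045 -44.518   1.305] [np.float64(0.7208604306867478), np.float64(0.7208604306867693)]
flux_bottle scene [(array([370.3, 233.5]), 0.97)]
flux_bottle side [(array([281.9, 306.8]), 0.74)]
flux_bottle wrist [(array([377.,  18.]), 0.8)]
  tri [599.117 156.589   3.975] [np.float64(3.6942156863816558), np.float64(3.69421568638165)]
paste_jar scene [(array([159.1, 335.3]), 0.93)]
paste_jar side [(array([401.3, 181. ]), 0.71)]
paste_jar wrist []
  tri [ 548.643 -304.928    4.183] [np.float64(3.721075886913846), np.float64(3.7210758869139817)]
```

View pics/scene0.png

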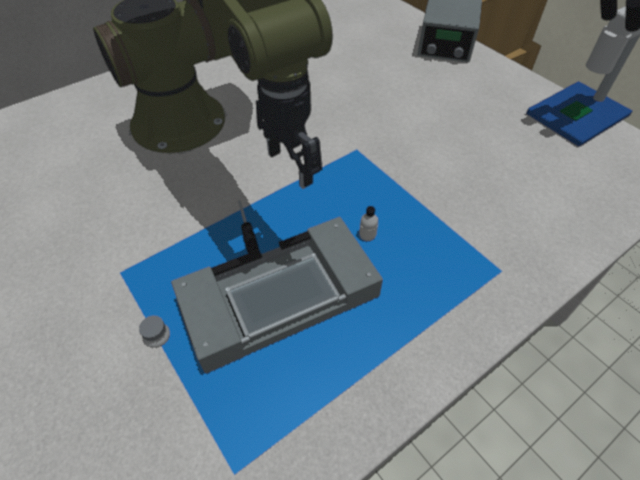

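View pics/side0.png

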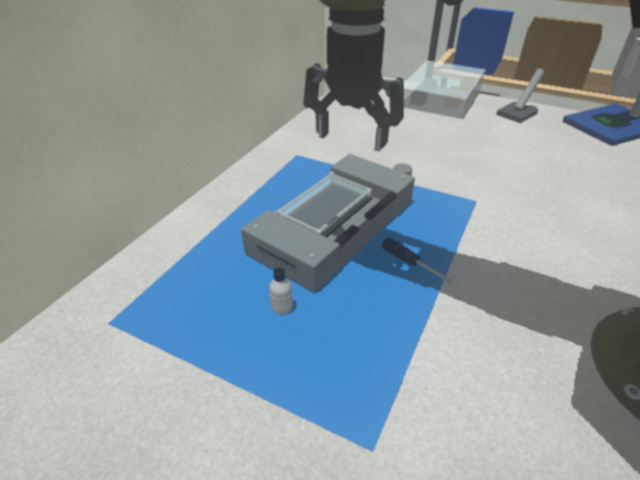

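View pics/wrist0.png

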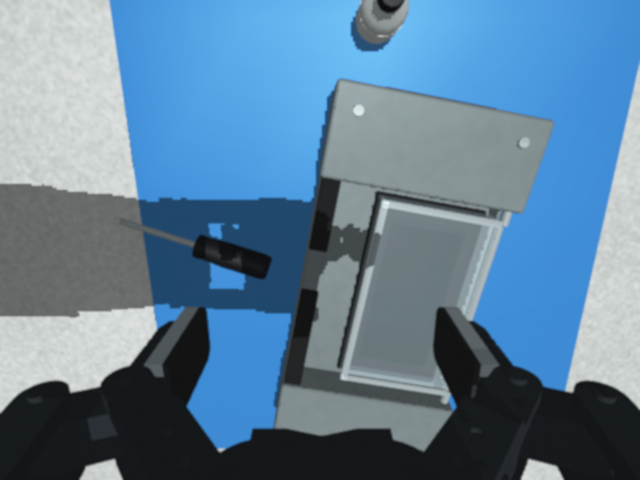

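```bash
python3 - <<'E'
from h import *
im=cv2.imread('pics/wrist0.png')
c=im[60:420,260:580]; cv2.imwrite('pics/wz.png',cv2.resize(c[0:200],None,fx=2.5,fy=2.5,interpolation=cv2.INTER_CUBIC)); cv2.imwrite('pics/wz2.png',cv2.resize(im[160:400,260:400],None,fx=2.5,fy=2.5,interpolation=cv2.INTER_CUBIC))
np.set_printoptions(precision=1,suppress=True)
cal=vision.calibration('wrist')
for p in [(342,80),(552,122),(322,178),(512,213),]: print(p,atz(cal,p,66))
for p in [(308,287)]: print(p,atz(cal,p,62))
print(atz(cal,(310.7,286),46),atz(cal,(358,297),55))
E
```

```text
(342, 80) [566.2 101.8  66. ]
(552, 122) [726.4  71.9  66. ]
(322, 178) [551.4  29.6  66. ]
(512, 213) [706.4   0.8  66. ]
(308, 287) [539.  -66.8  62. ]
[541.  -73.2  46. ] [583.9 -80.   55. ]
```

View pics/wz.png

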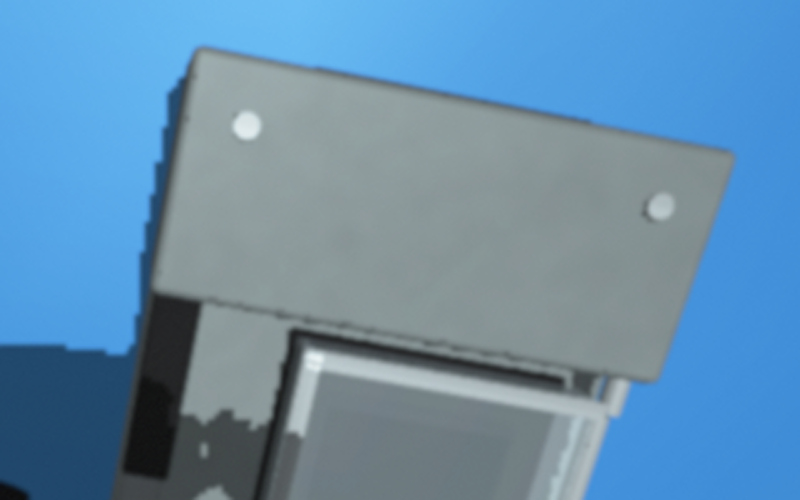

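View pics/wz2.png

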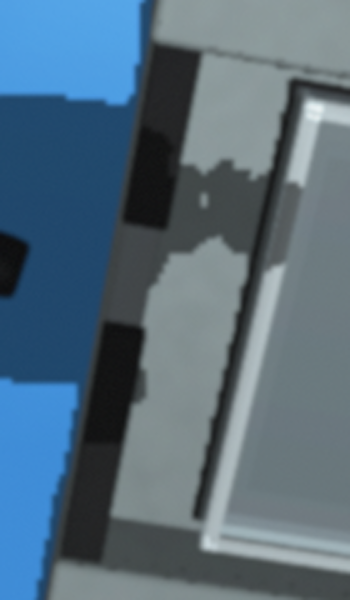

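```bash
python3 - <<'E'
from h import *
np.set_printoptions(precision=1,suppress=True)
cal=vision.calibration('wrist')
P={k:atz(cal,(260+k[0]/2.5,160+k[1]/2.5),62)[:2] for k in [(155,45),(202,52),(123,222),(168,230),(102,322),(145,328),(62,557),(103,562)]}
v=np.array(list(P.values())); print(v)
m=[(v[i]+v[i+1])/2 for i in (0,2,4,6)]; print(m)
d=m[0]-m[3];print('len',np.linalg.norm(d)); d/=np.linalg.norm(d)
c=(m[0]+m[3])/2; print('mid',c,'d',d, np.degrees(np.arctan2(-d[0],d[1])))
for q in m: print((q-c)@d)
# block at z66
B=[atz(cal,p,66)[:2] for p in [(260+200/2.5,60+48/2.5),(260+733/2.5,60+153/2.5)]]
x=B[1]-B[0]; print(np.linalg.norm(x), np.degrees(np.arctan2(x[1],x[0])))
s,sd=vision.calibration('scene'),vision.calibration('side')
for w in [(*c,62)]: print(proj(s,w),proj(sd,w))
E
```

```text
[[ 551.4   28.9]
 [ 566.5   26.7]
 [ 540.5  -31.3]
 [ 555.8  -34.2]
 [ 532.7  -68.5]
 [ 547.8  -70.8]
 [ 515.7 -166.8]
 [ 531.4 -169.1]]
[array([559. ,  27.8]), array([548.1, -32.7]), array([540.3, -69.7]), array([ 523.5, -167.9])]
len 198.90452463924487
mid [541.3 -70.1] d [0.2 1. ] -10.256836435196307
99.45226231962245
37.957776827776456
0.2138322463536199
-99.45226231962243
165.23229983939558 -10.412443726264538
[261.3 250.7] [366.  216.2]
```

jog_arm(
  targets=[
    [[0,0,0],[0,10.3,0],0],
    [[-0.95,0,0.41],[0,0,0],0],
    [[0,2.5,0],[0,0,0],0],
    [[0,3,0],[0,0,0],0],
    [[0,3,0],[0,0,0],0],
    [[0,2.5,0],[0,0,0],0],
    [[0,1.5,0],[0,0,0],0],
    [[0,0,0],[0,0,0],0],
    [[0,0,0],[0,0,0],0],
  ],
  squeeze=40,
)

```text
time_s: 2.33
tool_pos: [556.3, 8.7, 124.3]
ee_rot: [[-0.178, 0.001, 0.984], [-0.984, -0.0, -0.178], [-0.0, -1.0, 0.001]]
force: [-0.3, -0.5, 0.5]
gripper_width: 0.0
```

```bash
python3 - <<'E'
from h import *
np.set_printoptions(precision=3,suppress=True)
o=telemetry.get_obs(); print(o['time_s'],o['tool_pos'],o['ee_rot'],o['force'],o['gripper_width'])
im=save('wrist','w1.png');save('side','s1.png')
cal=vision.calibration('wrist')
c=np.array([541.3,-70.1]);d=np.array([.178,.984])
print((o['tool_pos'][:2]-c)@d,(o['tool_pos'][:2]-c)@np.array([.984,-.178]))
for y in [-100,0,39,80,100]: print(y,proj(cal,[*(c+d*y),62]))
im=im.copy()
for y in [0,20,39,100,-100]:
  for x in (-8,8):
    q=proj(cal,[*(c+d*y+x*np.array([.984,-.178])),62]);cv2.circle(im,tuple(int(round(t)) for t in q),2,(255,0,0),-1)
cv2.imwrite('pics/w1m.png',im[:,:,::-1])
E
```

```text
2.325 [556.261   8.713 124.283] [[-0.178  0.001  0.984]
 [-0.984 -0.    -0.178]
 [-0.    -1.     0.001]] [-0.318 -0.487  0.496] 0.011263843293173198
80.21471208021683 0.692969678332517
-100 [319.781 523.685]
0 [319.33  398.194]
39 [319.119 339.715]
80 [318.872 270.923]
100 [318.74  234.228]
```

View pics/w1m.png

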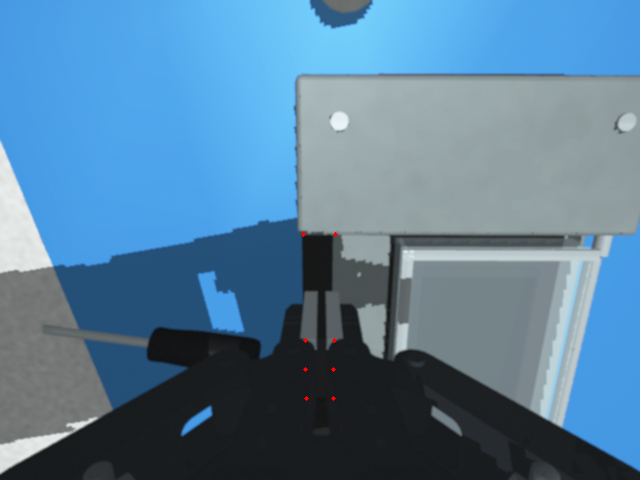

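View pics/s1.png

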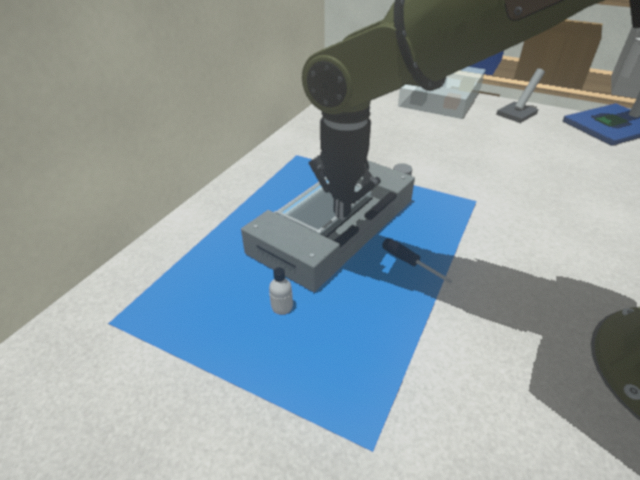

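jog_arm(
  targets=[
    [[0,0,0],[0,-10,0],0],
    [[0,0,0],[0,-10,0],0],
    [[0,0,0],[0,-10,0],0],
    [[0,0,0],[0,-10,0],0],
    [[0,0,0],[0,-10,0],0],
    [[0,0,0],[0,-10,0],0],
    [[0,0,0],[0,-10,0],0],
    [[0,0,0],[0,-10,0],0],
    [[0,0,0],[0,-10,0],0],
    [[0,0,0],[0,0,0],0],
    [[0,0,0],[0,0,0],0],
  ],
)

```text
time_s: 3.8
tool_pos: [555.8, 8.6, 123.6]
ee_rot: [[0.983, 0.001, 0.183], [-0.183, -0.0, 0.983], [0.001, -1.0, 0.0]]
force: [-0.3, 0.0, -0.5]
gripper_width: -0.3
```

```bash
cat > st.py <<'E'
from h import *
np.set_printoptions(precision=3,suppress=True)
c=np.array([541.3,-70.1]);d=np.array([.178,.984]);e=np.array([.984,-.178])
o=telemetry.get_obs(); print(o['time_s'],o['tool_pos'],o['ee_rot'].ravel(),o['force'])
print('y',(o['tool_pos'][:2]-c)@d,'x',(o['tool_pos'][:2]-c)@e,'tipz',o['tool_pos'][2]-17)
E
python3 - <<'E'
from st import *
cal=vision.calibration('wrist')
im=save('wrist','w2.png').copy()
for y in [0,20,39,100,-100]:
  for x in (-8,8):
    q=proj(cal,[*(c+d*y+x*e),62]);cv2.circle(im,tuple(int(round(t)) for t in q),2,(255,0,0),-1)
cv2.imwrite('pics/w2m.png',im[:,:,::-1])
save('scene','sc2.png')
E
```

```text
3.8 [555.849   8.604 123.613] [ 0.983  0.001  0.183 -0.183 -0.     0.983  0.001 -1.     0.   ] [-0.336  0.015 -0.494]
y 80.0345364282201 x 0.30706945165344557 tipz 106.6129293495291
```

View pics/w2m.png

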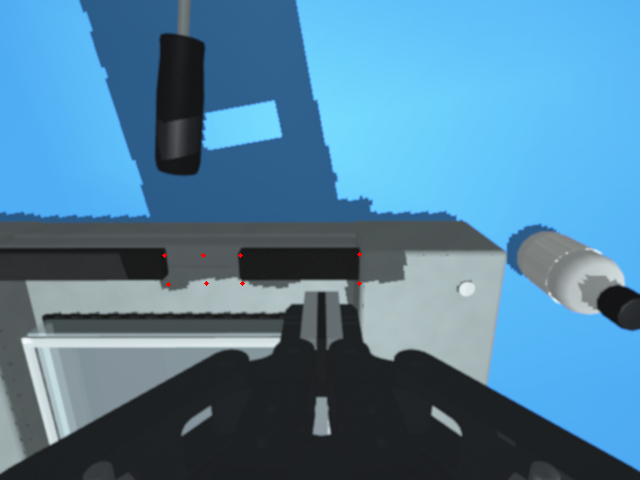

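jog_arm(
  targets=[
    [[-0.2,2,0],[0,0,0],0],
    [[0,2,0],[0,0,0],0],
    [[0,0.2,0],[0,0,0],0],
    [[0,0.15,0],[0,0,0],0],
    [[0,0.15,0],[0,0,0],0],
    [[0,0.15,0],[0,0,0],0],
    [[0,0,0],[0,0,0],0],
  ],
)

```text
time_s: 4.78
tool_pos: [554.1, 8.9, 77.2]
ee_rot: [[0.984, 0.001, 0.179], [-0.179, -0.0, 0.984], [0.001, -1.0, 0.0]]
force: [1.5, -0.4, 3.0]
gripper_width: -0.2
```

```bash
python3 st.py
```

```text
4.775 [554.127   8.944  77.242] [ 0.984  0.001  0.179 -0.179 -0.     0.984  0.001 -1.     0.   ] [ 1.509 -0.401  3.016]
y 80.06277338477084 x -1.4483348378717924 tipz 60.2418238509989
```

jog_arm(
  targets=[
    [[0,0.05,0],[0,0,0],0],
    [[0,0,0],[0,0,0],0],
    [[0,0,-0.4],[0,0,0],0],
    [[0,0,-0.5],[0,0,0],0],
    [[0,0,-0.5],[0,0,0],0],
    [[0,0,-0.5],[0,0,0],0],
    [[0,0,-0.5],[0,0,0],0],
    [[0,0,-0.5],[0,0,0],0],
    [[0,0,0],[0,0,0],0],
  ],
)

```text
time_s: 5.9
tool_pos: [548.5, -20.2, 76.3]
ee_rot: [[0.984, -0.0, 0.179], [-0.179, -0.001, 0.984], [-0.0, -1.0, -0.001]]
force: [-1.0, -2.3, 2.3]
gripper_width: 0.1
```

```bash
python3 st.py
```

```text
5.9 [548.454 -20.213  76.273] [ 0.984 -0.     0.179 -0.179 -0.001  0.984 -0.    -1.    -0.001] [-0.974 -2.256  2.303]
y 50.36175849498968 x -1.8403326373877213 tipz 59.27323908962522
```

jog_arm(
  targets=[
    [[0,0,-0.5],[0,0,0],0],
    [[0,0,-0.5],[0,0,0],0],
    [[0,0,-0.5],[0,0,0],0],
    [[0,0,-0.5],[0,0,0],0],
    [[0,0,-0.5],[0,0,0],0],
    [[0,0,-0.6],[0,0,0],0],
    [[0,0,0],[0,0,0],0],
    [[0,0,0],[0,0,0],0],
  ],
)

```text
time_s: 6.9
tool_pos: [543.0, -50.1, 76.2]
ee_rot: [[0.984, -0.0, 0.179], [-0.179, -0.0, 0.984], [-0.0, -1.0, -0.0]]
force: [0.1, -0.4, 0.1]
gripper_width: -0.0
```

```bash
python3 - <<'E'
from st import *
save('wrist','w3.png'); im=save('side','s3.png')
cv2.imwrite('pics/s3z.png',cv2.resize(im[130:300,230:450,::-1],None,fx=3.5,fy=3.5,interpolation=cv2.INTER_CUBIC))
E
```

```text
6.9 [542.991 -50.055  76.211] [ 0.984 -0.     0.179 -0.179 -0.     0.984 -0.    -1.    -0.   ] [ 0.111 -0.447  0.142]
y 20.025108233687504 x -1.9041825303127085 tipz 59.21139248408129
```

View pics/w3.png

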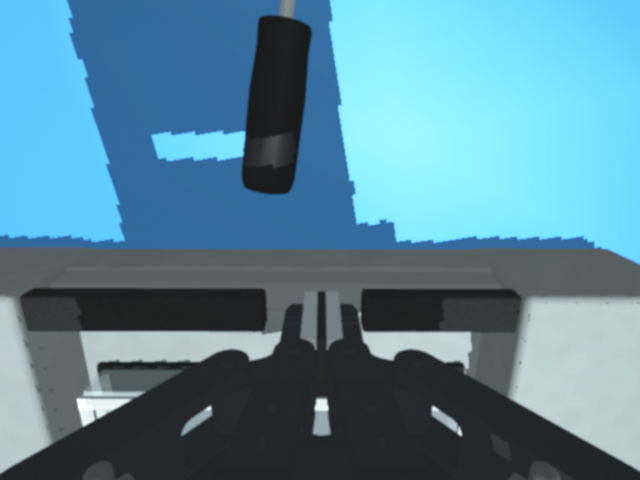

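View pics/s3z.png

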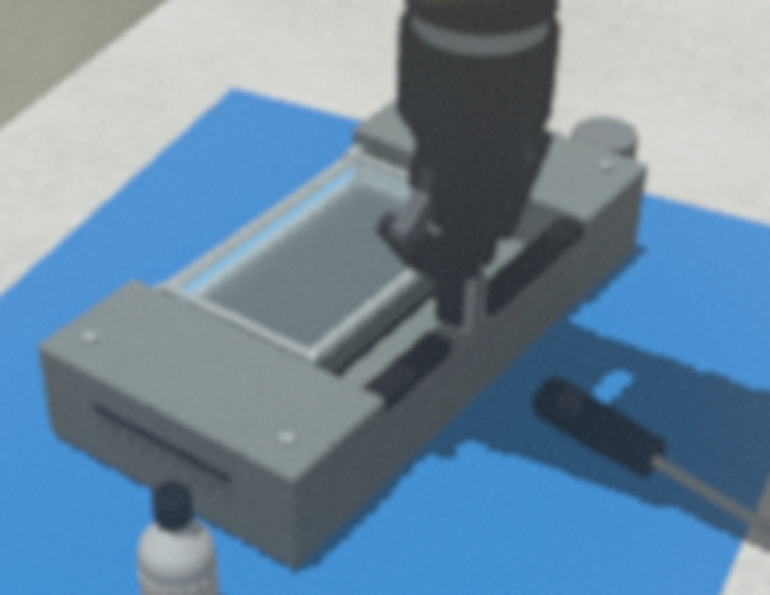

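jog_arm(
  targets=[
    [[0,0,-0.3],[0,0,0],0],
    [[0,0.6,0],[0,0,0],0],
    [[0,0.5,0],[0,0,0],0],
    [[0,0.3,0],[0,0,0],0],
    [[0,0.15,0],[0,0,0],0],
    [[0,0.1,0],[0,0,0],0],
    [[0,0,0],[0,0,0],0],
  ],
)

```text
time_s: 7.88
tool_pos: [542.3, -53.0, 59.9]
ee_rot: [[0.984, -0.0, 0.179], [-0.179, 0.0, 0.984], [-0.0, -1.0, -0.0]]
force: [-4.8, 0.2, 6.1]
gripper_width: 0.0
```

```bash
python3 - <<'E'
from st import *
save('wrist','w4.png'); im=save('side','s4.png')
cv2.imwrite('pics/s4z.png',cv2.resize(im[130:300,230:450,::-1],None,fx=3.5,fy=3.5,interpolation=cv2.INTER_CUBIC))
E
```

```text
7.875 [542.344 -52.97   59.912] [ 0.984 -0.     0.179 -0.179  0.     0.984 -0.    -1.    -0.   ] [-4.757  0.231  6.134]
y 17.042049389992243 x -2.0217744404819573 tipz 42.91202150610227
```

View pics/w4.png

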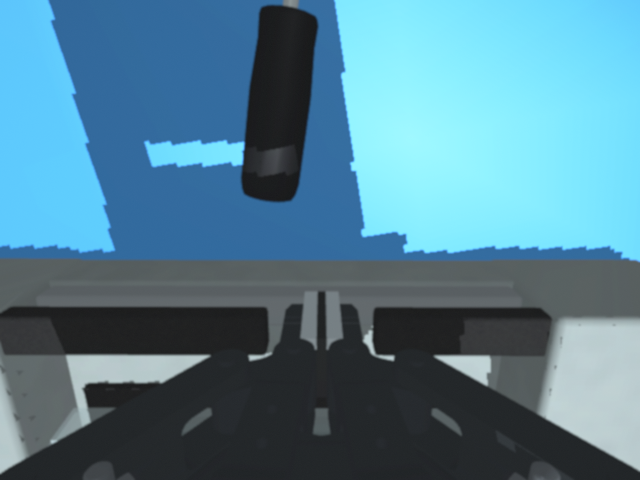

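View pics/s4z.png

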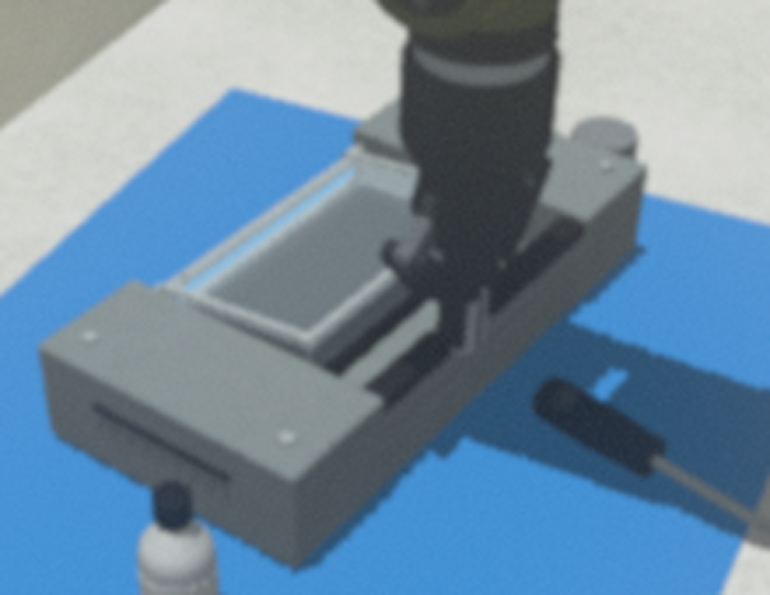

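jog_arm(
  targets=[
    [[0,0.15,0],[0,0,0],0],
    [[0,0,0],[0,0,0],0],
    [[0,0,0],[0,0,0],0],
  ],
)

```text
time_s: 8.35
tool_pos: [542.4, -53.0, 58.6]
ee_rot: [[0.984, -0.0, 0.179], [-0.179, -0.0, 0.984], [-0.0, -1.0, -0.0]]
force: [-3.1, 1.2, 7.0]
gripper_width: -0.1
```

```bash
python3 st.py
```

```text
8.35 [542.45  -52.976  58.579] [ 0.984 -0.     0.179 -0.179 -0.     0.984 -0.    -1.    -0.   ] [-3.127  1.219  7.029]
y 17.054307181478194 x -1.9164101548199985 tipz 41.57914187583026
```

jog_arm(
  targets=[
    [[0,0.12,0],[0,0,0],0],
    [[0,0.1,0],[0,0,0],0],
    [[0,0,0],[0,0,0],0],
    [[0,0,0],[0,0,0],0],
    [[0,0,0],[0,0,0],0],
  ],
)

```text
time_s: 8.98
tool_pos: [542.5, -53.0, 56.5]
ee_rot: [[0.984, -0.0, 0.179], [-0.179, -0.0, 0.984], [-0.0, -1.0, -0.0]]
force: [-3.6, 1.0, 6.8]
gripper_width: 0.2
```

```bash
python3 - <<'E'
from st import *
save('wrist','w5.png'); im=save('side','s5.png')
cv2.imwrite('pics/s5z.png',cv2.resize(im[130:300,230:450,::-1],None,fx=3.5,fy=3.5,interpolation=cv2.INTER_CUBIC))
E
```

```text
8.975 [542.473 -52.98   56.457] [ 0.984 -0.     0.179 -0.179 -0.     0.984 -0.    -1.    -0.   ] [-3.632  1.039  6.84 ]
y 17.05517886764419 x -1.893360884932859 tipz 39.45684382288623
```

View pics/w5.png

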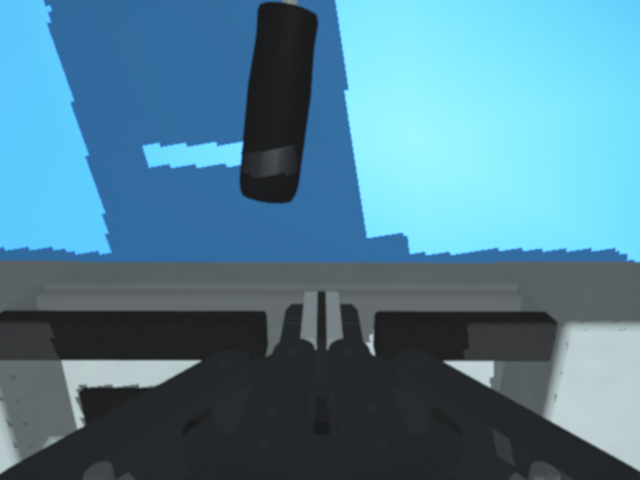

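View pics/s5z.png

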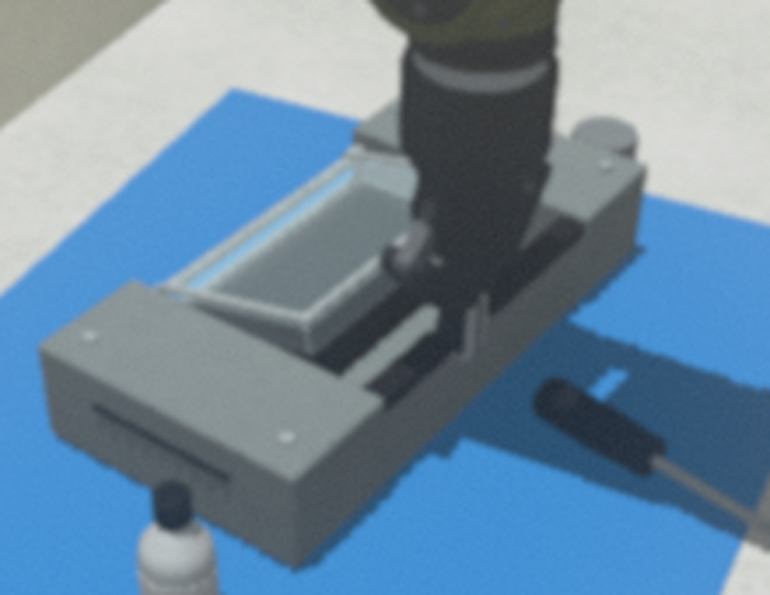

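jog_arm(
  targets=[
    [[0,0.05,0],[0,0,0],0],
    [[0,0,0],[0,0,0],0],
    [[0,0,0],[0,0,0],0],
    [[0,0,0],[0,0,0],0],
  ],
)

```text
time_s: 9.57
tool_pos: [542.5, -53.0, 56.0]
ee_rot: [[0.984, -0.0, 0.179], [-0.179, 0.0, 0.984], [-0.0, -1.0, -0.0]]
force: [-5.3, 0.8, 8.5]
gripper_width: 0.1
```

```bash
python3 - <<'E'
from st import *
a=cv2.imread('pics/s3.png'); im=save('side','s6.png')
cv2.imwrite('pics/cmp.png',cv2.resize(np.hstack([a[190:260,300:400],im[190:260,300:400,::-1]]),None,fx=4,fy=4,interpolation=cv2.INTER_CUBIC))
for q in ['screwdriver','flux_bottle','paste_jar']:
    r=spotter.place_of('side',q); print(q,[(x['position'],x['conf']) for x in r[:2]])
E
```

```text
9.575 [542.468 -52.986  56.024] [ 0.984 -0.     0.179 -0.179  0.     0.984 -0.    -1.    -0.   ] [-5.329  0.814  8.472]
y 17.047568246550366 x -1.8971660765510456 tipz 39.02375921445022
screwdriver [([417.0, 266.5], 0.75)]
flux_bottle [([282.4, 302.5], 0.59)]
paste_jar [([401.9, 180.6], 0.47)]
```

View pics/cmp.png

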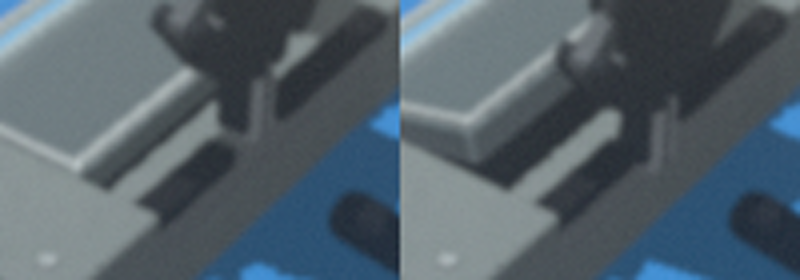

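```bash
python3 -c "
from plant import order
print(order.finish_job())"
```

```text
the job is handed in; nothing more can be done
None
```

I handed the job in at about 9.7 s with the release bar held fully down and the cover up. The job reports no verdict, so this rests on my own checks.

**What I did:** I closed the fingers and turned the gripper so the jaws lie along the strip, which keeps the linkage away from the cover. I pushed the strip down about 2 to 3 mm at y = +80 mm and swept inward. The upward force dropped to about 0 N by y = +20 mm, where the tip was in the notch. I then centred at y ≈ +17 mm and pressed the bar.

**Last checks:**
- **Release bar:** the tip was at 39.0 mm, which is the bar's stop height, pressing with about 8.5 N upward.
- **Cover:** its front corner rose about 21 mm in the side picture when the tip was at 39.5 mm. A later picture at the final position shows it still up.
- **Strip:** it looked at rest height in the pictures, with the fingers clear of both notch ends.
- **Loose objects:** in the side view, the detected spots for the screwdriver, bottle and jar were within 0.6 to 4.3 pixels of the start. That is within what the networks scatter.

**Disagreements:**
- **Position across the strip:** the wrist views differed by about 3 mm, so I shifted by −2 mm.
- **Position along the strip:** the scene/side triangulation and the wrist picture put the strip's middle about 4 mm apart in y. I used the wrist value.
- **Side force:** the sensor read 3 to 5 N toward the robot in world x while pressing. I took this as friction on the bar and saw no contact with the cover.

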